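# Offer up the gearbox cover of the paint mixer

## Task

On the paint mixer's grey open drive box, first slide the black selector grip fully home against its steel end-stop block. Then pick up the cover plate with three screw holes by its handle and hold it level, hovering about 20 mm above the box's rim, with each of its holes centred over the matching threaded hole so that I can start the screws. Do not let the cover touch the drive box, leave everything else on the table where it is, and finish still holding the cover there, steady: do not put it down.

Things in the scene. Friction and masses are not known exactly. Their poses are not given: they have to be found in the camera images.
- housing: Fixed drive box. Origin: on the table under the centre of the open box; x away from the robot (yaw within 0.3 rad), z up. Grey box 100 (x) by 130 mm (y), flat rim 60 mm above the table, opening 64 by 66 mm with gears. A motor 52 mm high sticks out on +x to 132 mm. On -x a 12 mm high apron reaches to x = -170 mm; on it the selector track along y at x = -110 mm, 36 mm wide, top 24 mm above the table.
- selector (a joint): Position of the selector grip along its track in m: 0 at the -y end, grows towards the housing's +y, 0.07 = against the end stop (mechanical stop). Friction about 2.5 N; it stays where it is left.
- selector_grip (a point): On the vertical axis of the black selector grip, 28 mm above its foot, 12 mm below its top, 52.5 mm above the table. Upright block, 24 mm along the housing's x, 20 mm along its y, 40 mm high; its axes are the housing's. The gap between it and the box wall is 48 mm.
- stop (a point): Centre of the top of the steel end-stop block on the +y end of the track (x = -110, y = 52.5 mm of the housing, 36 mm above the table): 36 mm in x, 12 mm in y, 12 mm higher than the track. The grip's +y face meets it at joint 0.07.
- thread0 (a point): Threaded hole 0 (6 mm across, in an 11 mm brass ring), its mouth on the rim, at x = -31, y = -46 mm of the housing, 60 mm above the table.
- thread1 (a point): Threaded hole 1, the same, at x = +31, y = -46 mm of the housing.
- thread2 (a point): Threaded hole 2, the same, at x = 0, y = +46 mm of the housing: the single hole, at the end of the box where the selector's end stop is.
- cover_grip (a point): The cover to be held (THREE holes): centre of its bright bar handle, 33 mm above the plate's underside (33 mm above the table at the start), over the plate's centre. Dark steel plate 90 mm (x) by 120 mm (y), 6 mm thick, lying flat. Bar: 64 mm along y, 16 mm wide in x, 24 to 42 mm above the underside. About 0.3 kg, balanced. y points to the single-hole end; yaw within 0.6 rad of the world.
- cover_hole0 (a point): Mouth on the underside of the cover's through hole 0 (14 mm across), at x = -31, y = -46 mm of the cover, 33 mm below cover_grip; belongs over thread0. (The handle stands on two 10 mm square posts, 48 mm apart along y.)
- cover_hole1 (a point): Cover hole 1, the same, at x = +31, y = -46 mm; belongs over thread1.
- cover_hole2 (a point): Cover hole 2, the same, at x = 0, y = +46 mm: the single hole at its end; belongs over thread2.
- spare_grip (a point): Leave alone: a second cover, same plate and handle, but with FOUR corner holes; the two may lie in each other's place. Centre of its bar handle, 33 mm above the table.
- tape_c (a point): Leave alone: blue roll of tape lying flat, 90 mm across, 24 mm high. Its centre.
- brush_grip (a point): Leave alone: paint brush lying on the table. Its handle.
- jar_c (a point): Leave alone: small jar, 64 mm across, 75 mm high. Its centre.
- dish_c (a point): Leave alone: steel dish with three screws, 80 by 70 mm, 20 mm high. Its centre.
There are look-alikes about, which are no part of the job. Leave any pink or red look-alike of the part that bears cover_grip alone.

How it is judged:
By the outcome, as a careful person would: the job done as asked, in the order asked, and still so for the second after the job is handed in, while the arm keeps its last pose, push and grip.
It also fails if it takes over 58 s, if anything falls off the work surface, if the arm or the gripper's body presses on something with over 40 N, if the wrist force passes 120 N, or if a joint passes its speed limit or range.

## Robot

A 7-joint arm with a two-finger parallel gripper is mounted at the origin on the work surface. World frame = base frame: x ahead of the robot, y to its left, z up, the work surface at z = 0. Lengths are in m, angles in rad, forces in N, time in s.
With the tool pointing down it reaches from about 0.4 to 0.9 m from the base axis. Payload 5.5 kg.
Tool frame: the origin (TCP) lies midway between the tips of the shut fingers; the grasp point (between the pads) lies tcp_to_grasp behind it (tcp_to_grasp is the distance from the TCP to the grasp point, in m); z points along the fingers, x is the direction in which the jaws open and shut, and the axes are right-handed (so a half turn about z gives the same grasp; the last joint's range is limited). The gripper opens to 85 mm and grips with 20 to 120 N. Pads are 22 mm wide; open, the fingers measure 114 mm over their backs; the gripper's body (76 mm by 85 mm) begins 54 mm behind the grasp point. The pads swing forward as they close: fully open they stand 13 mm farther back than shut.
Start: joints at [-0.842, 0.501, -0.427, 1.55, 0.221, 1.138, -0.21], TCP at [0.292, 0.581, 0.2] pointing down, gripper open.
Joint ranges: [-2.88, 2.88], [-0.31, 2.03], [-1.54, 1.56], [0.2, 2.42], [-1.41, 4.55], [0.19, 2.02], [-2.57, 2.57]. Speed limits (rad/s): [2.57, 2.57, 3.14, 3.14, 3.14, 3.14, 3.14].

## Interface

Orientations are given as a 3x3 rotation matrix whose columns are the frame's x, y, z axes.
In Python, from bench import state, grab_frame, sign_off, search_frame, silhouettes, spot_point, tcp_to_grasp gives the robot as it stands.
- The arm moves only by the shell command python3 -m inch 'ROWS' [FORCE]. ROWS is a JSON object of lists of equal length, an entry for each row: "hand": the finger opening in cm, from 0 to 8.54; "xyz": the shift along the tool's x, y, z in cm, a list of three; "twist": the turn about the tool's z in degrees. In form: {"hand": [hand, ...], "xyz": [[dx, dy, dz], ...], "twist": [twist, ...]}. A call has 1 to 20 rows; each row is the pose to reach, as a shift and turn from the pose commanded when the call began, along the tool's axes at that moment; what a row does not reach only later rows make up. A row lasts 1/12 s, in which the tool goes at most 41.7 mm and 7.16 degrees, less where a joint would pass 70% of its speed; a pose out of reach is approached as far as the arm can. A call with a gripper value outside its range is refused whole. The fingers move at their own pace and stop on an object; FORCE is the grip in N (left out, the last holds). Time passes only in rows, so rows that repeat a pose let the fingers close. It gives the time, the measured TCP pose, the force and the opening at its end, in the units of the state.
- state(): the state, without advancing time (a new reading comes with each control period).
- grab_frame(name): name is "scene" or "top"; returns a dict with "color" (400x640x3 uint8, red, green, blue), "vertical_fov" (degrees; the focal length in pixels is half the picture's height over the tangent of half this angle, whatever the lens; pixels are square), "cx", "cy" (the principal point, pixels), "k1" (the pictures are not rectified: a ray, as slopes to the right and down, at radius r is drawn at 1 + k1 r^2 times it, then the intrinsics apply), "camera_from_world" (4x4, takes a point from world to camera coordinates). Camera axes: x right, y up, looking along -z (the intrinsics and any distortion apply to the point x, -y, -z); pixel columns grow to the right and rows downward; lengths in m; the calibration is good to about 2 mm. A picture is of the moment at which its call begins. There is no depth.
- sign_off(): hands the job in, once; it reports no verdict.
Trained networks look in a picture, given as the dict that the camera call returned (one of the last four; its "shot" number tells which), for a name from the list of things; names that differ only in an ending like _2 or _b are one class to them, and where a whole thing is asked for, a point or a joint stands for the part that bears it (a point fixed in the world has none). Each returns a list of dicts, best first, with "conf" (0 to 1); they miss things now and then, are a little off and sometimes report something else, mostly with a low value. They report only what shows in the picture. A call takes as long as a camera call. They do not tell look-alikes from the thing itself.
- search_frame(picture, thing): "point" ([column, row] in pixels, amid what is visible of it).
- silhouettes(picture, thing): "pixels" (400x640 bool, what is visible of it) and "point" ([column, row] in pixels, amid what is visible of it).
- spot_point(picture, thing): "point" ([column, row] in pixels: a listed point, or the origin of a listed thing).
The state is a dict: "time": time; "joints": joint angles; "qd": joint speeds; "joint_torque": joint torques, N m; "ee_pos": TCP position; "tcp_rot": TCP orientation; "force": force on the tool from outside, world axes, zero at the start; "ft_torque": the same for the moment, N m; "gripper_width": opening from 0.0 (shut) to 1.0 (fully open).
Only numpy, scipy, OpenCV 4.12 (cv2) and the standard library are available. Lean on these libraries where they do the work, as an engineer would, in place of code of your own. Each camera call takes 0.05 s, during which the arm holds its last target.

## Working session

There is one attempt and no reset: what is moved stays moved. The work goes in short steps, Python scripts to look and compute and a shell command to move; the robot and the scene stay as the last step left them, time stands still between calls to the robot, and variables do not carry over. Pictures are saved under pics/ and viewed, and the job is handed in when it is done.

```bash
ls; mkdir -p pics; python3 - <<'E'
from bench import *
import cv2
print(state(), tcp_to_grasp)
for n in("scene","top"):
    f=grab_frame(n); cv2.imwrite(f"pics/{n}0.png",f["color"][:,:,::-1])
    print(n,{k:v for k,v in f.items() if k!="color"})
E
```

```text
pics
{'time': 0.0, 'joints': array([-0.84178147,  0.50187731, -0.42677397,  1.55145298,  0.22079619,
        1.13832414, -0.21027475]), 'qd': array([ 8.64655875e-04,  1.36107827e-04,  9.31599111e-04, -1.25470748e-03,
        1.43213488e-03,  5.09730835e-04, -1.01015789e-05]), 'joint_torque': array([ 4.89757822e-04, -5.69530821e+01, -5.81586197e+00, -2.80939615e+01,
        1.05449877e-02,  1.19646796e-02, -2.16080014e-05]), 'ee_pos': array([0.2916489 , 0.58003362, 0.19863819]), 'tcp_rot': array([[ 4.49092855e-01,  8.93484578e-01, -9.57460324e-04],
       [ 8.93482841e-01, -4.49093871e-01, -1.76276770e-03],
       [-2.00499532e-03, -6.38279905e-05, -9.99997988e-01]]), 'force': array([-0.1649432 , -0.096442  , -0.58579408]), 'ft_torque': array([-0.00040512,  0.00853277,  0.0324018 ]), 'gripper_width': 0.996748557120796} 0.0187
scene {'vertical_fov': 55.43010403660945, 'cx': 320.0800415165386, 'cy': 198.8084327421098, 'k1': -0.0652549863976543, 'camera_from_world': array([[ 0.76561929,  0.64313935,  0.0141023 , -0.36962961],
       [-0.46894323,  0.54297427,  0.69661409,  0.20702341],
       [ 0.44036275, -0.53995436,  0.71730742, -1.50429737],
       [ 0.        ,  0.        ,  0.        ,  1.        ]]), 'shot': 1}
top {'vertical_fov': 48.82484675650931, 'cx': 329.17259038904257, 'cy': 199.31290214989298, 'k1': -0.02732613348170824, 'camera_from_world': array([[ 0.02202056, -0.99971294, -0.00944125, -0.04383879],
       [ 0.99489806,  0.02098258,  0.09867919, -0.53280023],
       [-0.09845276, -0.01156606,  0.99507451, -1.48622876],
       [ 0.        ,  0.        ,  0.        ,  1.        ]]), 'shot': 2}
```

View pics/scene0.png

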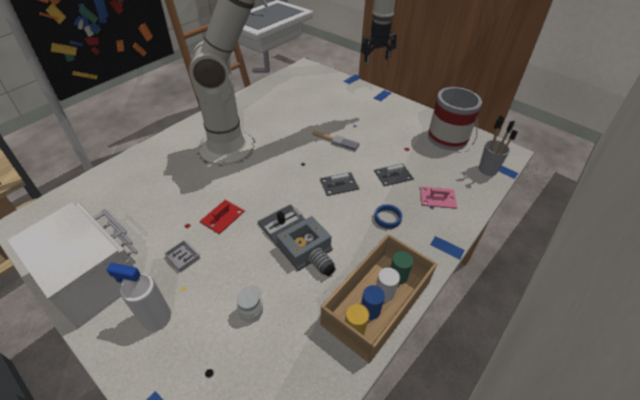

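View pics/top0.png

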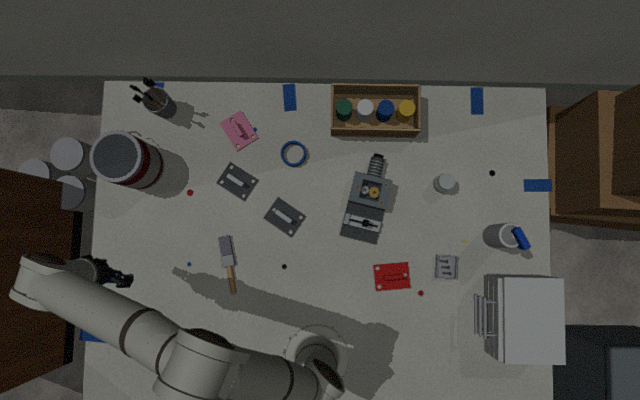

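The top view shows two grey covers, at (238,181) and (285,216). The pink one at (239,130) and the red one at (392,277) are look-alikes. The drive box is at (368,195). Next I'll crop in close and run the networks.

```bash
cat > h.py <<'E'
import numpy as np, cv2
from bench import *
def K(f):
    F=200/np.tan(np.radians(f["vertical_fov"])/2); return F
def proj(f,P):
    P=np.atleast_2d(P); T=np.array(f["camera_from_world"]); c=P@T[:3,:3].T+T[:3,3]
    s=np.c_[c[:,0],-c[:,1]]/(-c[:,2:3]); r2=(s**2).sum(1,keepdims=True)
    return s*(1+f["k1"]*r2)*K(f)+[f["cx"],f["cy"]]
def back(f,uv,z):
    d=(np.array(uv,float)-[f["cx"],f["cy"]])/K(f); s=d.copy()
    for _ in range(20): s=d/(1+f["k1"]*(s@s))
    T=np.array(f["camera_from_world"]);R=T[:3,:3]; C=-R.T@T[:3,3]; w=R.T@np.array([s[0],-s[1],-1])
    return C+w*(z-C[2])/w[2]
def crop(f,c,h,name,sc=6):
    x,y=int(c[0]),int(c[1]); im=f["color"][max(0,y-h):y+h,max(0,x-h):x+h,::-1]
    cv2.imwrite(name,cv2.resize(im,None,fx=sc,fy=sc,interpolation=cv2.INTER_CUBIC))
Z=dict(housing=0,selector_grip=.0525,stop=.036,thread0=.06,thread1=.06,thread2=.06,cover_grip=.033,cover_hole0=0.006,cover_hole1=.006,cover_hole2=.006,spare_grip=.033,tape_c=.012,jar_c=.0375,dish_c=.01,brush_grip=.01)
E
python3 - <<'E'
from h import *
f=grab_frame("top");g=grab_frame("scene")
a=[]
for F,c,h in((f,(262,198),42),(g,(367,178),42)):
    x,y=c; a.append(cv2.resize(F["color"][y-h:y+h,x-h:x+h,::-1],(400,400),interpolation=cv2.INTER_CUBIC))
cv2.imwrite("pics/c1.png",np.hstack(a))
a=[]
for F,c,h in((f,(366,200),48),(g,(298,238),45)):
    x,y=c; a.append(cv2.resize(F["color"][y-h:y+h,x-h:x+h,::-1],(400,400),interpolation=cv2.INTER_CUBIC))
cv2.imwrite("pics/c2.png",np.hstack(a))
for n,z in Z.items():
    for q,F in(("top",f),("scene",g)):
        for d in spot_point(F,n)[:4]:
            if d["conf"]>.2: print(n,q,round(d["conf"],2),np.round(d["point"],1),np.round(back(F,d["point"],z),4)[:2])
E
```

```text
housing top 0.92 [365.1 194.6] [ 0.5554 -0.1572]
housing top 0.21 [290.5 153.3] [0.6967 0.1082]
housing scene 0.66 [303. 246.] [ 0.5557 -0.1684]
selector_grip top 0.45 [362.9 222.3] [ 0.456  -0.1474]
selector_grip scene 0.74 [323.3 180.5] [0.45  0.055]
selector_grip scene 0.45 [279.6 218.4] [ 0.4572 -0.1653]
stop top 0.83 [347.6 218.5] [ 0.4685 -0.0964]
stop scene 0.81 [296.7 213.3] [ 0.4725 -0.1045]
thread0 top 0.86 [355.  185.4] [ 0.5791 -0.1186]
thread0 top 0.81 [380.6 202.6] [ 0.5228 -0.2052]
thread0 top 0.64 [387.3 184.2] [ 0.5855 -0.2271]
thread0 top 0.34 [291.5 152.5] [0.6873 0.0987]
thread0 scene 0.91 [283.5 233.3] [ 0.5118 -0.2042]
thread0 scene 0.71 [314.  226.3] [ 0.5626 -0.1248]
thread0 scene 0.65 [298.5 247.9] [ 0.5815 -0.215 ]
thread1 top 0.86 [355.  185.4] [ 0.5791 -0.1186]
thread1 top 0.81 [380.6 202.6] [ 0.5228 -0.2052]
thread1 top 0.64 [387.3 184.2] [ 0.5855 -0.2271]
thread1 top 0.34 [291.5 152.5] [0.6873 0.0987]
thread1 scene 0.91 [283.5 233.3] [ 0.5118 -0.2042]
thread1 scene 0.71 [314.  226.3] [ 0.5626 -0.1248]
thread1 scene 0.65 [298.5 247.9] [ 0.5815 -0.215 ]
th
[... 1901 characters left out ...]
75 0.1687]
cover_hole2 scene 0.74 [212.4 222.9] [ 0.2761 -0.2935]
spare_grip top 0.92 [235.5 178.2] [0.5992 0.2918]
spare_grip scene 0.96 [395.8 168. ] [0.5935 0.2951]
tape_c top 0.59 [282.2 214.3] [0.4795 0.1291]
tape_c top 0.47 [291.1 154. ] [0.6918 0.1047]
tape_c scene 0.9 [388.9 216.2] [0.6943 0.0981]
tape_c scene 0.66 [325.2 137.5] [0.2665 0.2894]
jar_c top 0.64 [442.7 181.3] [ 0.6025 -0.4191]
jar_c scene 0.73 [249.5 307.3] [ 0.6023 -0.4281]
dish_c top 0.97 [445.1 264.9] [ 0.3183 -0.4334]
dish_c scene 0.44 [295.5 249. ] [ 0.5513 -0.1971]
brush_grip top 0.56 [234.5 275.7] [0.2656 0.2862]
brush_grip top 0.36 [300.2 214.4] [0.4807 0.0669]
brush_grip scene 0.59 [326.1 139.6] [0.2764 0.2831]
```

View pics/c1.png

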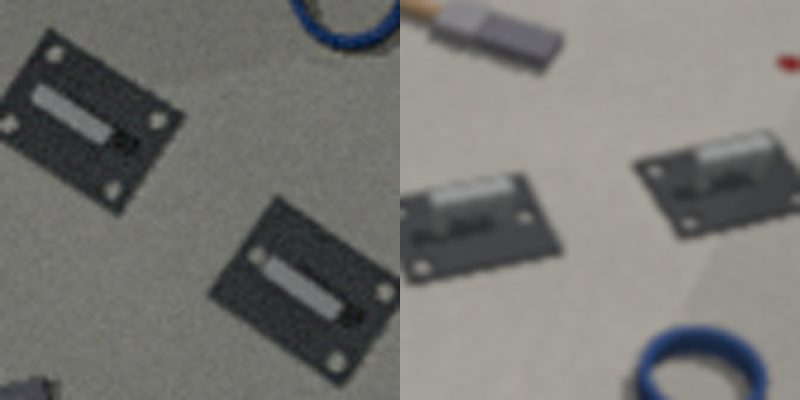

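View pics/c2.png

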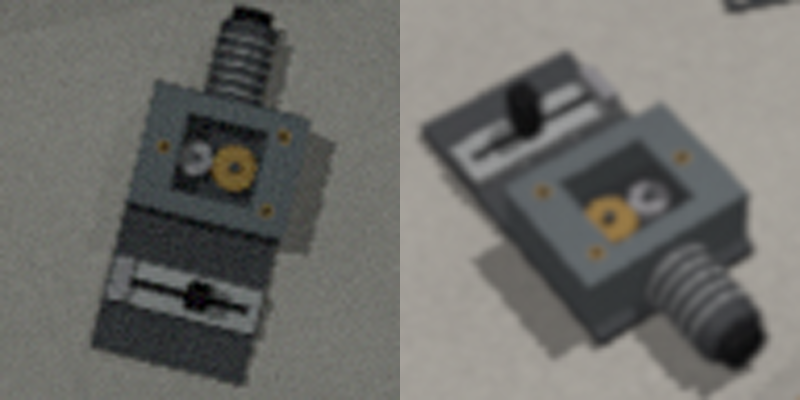

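```bash
cat >> h.py <<'E'
from scipy.optimize import least_squares
def centroid(f,p,mode,r=4,it=6):
    im=f["color"].astype(float)
    if mode=="brass": w0=im[:,:,0]-im[:,:,2]     # R-B
    elif mode=="bright": w0=im.mean(2)
    p=np.array(p,float)
    yy,xx=np.mgrid[:400,:640]
    for _ in range(it):
        d=np.hypot(xx-p[0],yy-p[1]); m=d<=r
        ring=(d>r)&(d<=r+2); b=np.median(w0[ring]); 
        w=np.clip(w0-b-0.25*(w0[m].max()-b),0,None)*m
        p=np.array([(w*xx).sum(),(w*yy).sum()])/w.sum()
    return p
def pose(frames,obs,model,z,x0):
    # obs: list of (frame idx, key, uv); returns x,y,yaw; 
    def w(v,k):
        c,s=np.cos(v[2]),np.sin(v[2]); m=model[k]; return [v[0]+c*m[0]-s*m[1],v[1]+s*m[0]+c*m[1],m[2]+z]
    r=lambda v:np.concatenate([(proj(frames[i],w(v,k))[0]-uv) for i,k,uv in obs])
    s=least_squares(r,x0); return s.x,r(s.x).reshape(-1,2)
HM={0:(-.031,-.046,.06),1:(.031,-.046,.06),2:(0,.046,.06)}
CM={0:(-.031,-.046,.006),1:(.031,-.046,.006),2:(0,.046,.006)}
E
python3 - <<'E'
from h import *
f=grab_frame("top");g=grab_frame("scene")
to={0:(381.8,202.6),1:(386.2,184.4),2:(357.4,187)}; ts={0:(285,236),1:(297.3,249.7),2:(316.5,228.5)}
co={0:(290.8,232),1:(300.8,217.3),2:(274.2,209.5)}; cs={0:(329,191),1:(351.5,181)}
H=[(0,k,centroid(f,p,"brass",3)) for k,p in to.items()]+[(1,k,centroid(g,p,"brass",3)) for k,p in ts.items()]
C=[(0,k,centroid(f,p,"bright",2.5)) for k,p in co.items()]
for nm,O,M,x0 in(("H",H,HM,(.555,-.16,0)),("C",C,CM,(.47,.13,0))):
    for sel in((0,),(1,),(0,1)):
        o=[x for x in O if x[0] in sel]
        if not o: continue
        v,r=pose([f,g],o,M,0,x0); print(nm,sel,v.round(4),"res",r.round(2).tolist())
    print([(i,k,u.round(1).tolist()) for i,k,u in O])
E
```

```text
H (0,) [ 0.5645 -0.17   -0.2204] res [[-0.07, -0.01], [-0.19, -0.01], [0.26, 0.02]]
H (1,) [ 0.5612 -0.1706 -0.2245] res [[0.06, 0.09], [-0.08, -0.04], [0.02, -0.05]]
H (0, 1) [ 0.5628 -0.1705 -0.2227] res [[0.05, 0.54], [-0.03, 0.55], [0.41, 0.51], [0.48, 0.37], [0.4, 0.24], [0.44, 0.18]]
[(0, 0, [381.5, 202.2]), (0, 1, [385.9, 184.4]), (0, 2, [356.7, 186.8]), (1, 0, [284.6, 235.6]), (1, 1, [296.7, 249.4]), (1, 2, [316.0, 228.0])]
C (0,) [ 0.4711  0.1212 -0.5815] res [[0.12, 0.12], [0.24, 0.1], [-0.36, -0.22]]
C (0, 1) [ 0.4711  0.1212 -0.5815] res [[0.12, 0.12], [0.24, 0.1], [-0.36, -0.22]]
[(0, 0, [290.2, 231.7]), (0, 1, [300.3, 216.9]), (0, 2, [274.1, 209.6])]
```

```bash
cat >> h.py <<'E'
HP=np.array([.5628,-.1705,-.2227])
def hw(p,v=HP):
    c,s=np.cos(v[2]),np.sin(v[2]); return np.array([v[0]+c*p[0]-s*p[1],v[1]+s*p[0]+c*p[1],p[2]])
def wh(p,v=HP):
    c,s=np.cos(v[2]),np.sin(v[2]); d=np.array(p)[:2]-v[:2]; return np.array([c*d[0]+s*d[1],-s*d[0]+c*d[1]])
def delta(P,yaw,s=None):
    s=s or state(); R=np.array(s["tcp_rot"]); d=R.T@(np.array(P)-s["ee_pos"])*100
    y0=np.arctan2(R[1,0],R[0,0]); t=-np.degrees((yaw-y0+np.pi)%(2*np.pi)-np.pi)
    print("dxyz cm",d.round(2),"twist",round(t,2),"(half turn alt",round((t+180+180)%360-180,2),")")
E
python3 - <<'E'
from h import *
f=grab_frame("top");g=grab_frame("scene")
for F in(f,g):
  for d in silhouettes(F,"selector_grip")[:3]:
    m=d["pixels"]; ys,xs=np.nonzero(m); print(round(d["conf"],2),m.sum(),xs.mean().round(1),ys.mean().round(1),xs.min(),xs.max(),ys.min(),ys.max(), wh(back(F,(xs.mean(),ys.mean()),.05)).round(4))
# compare expected projections for joints
for j in(0,.02,.03,.035,.04,.05,.07): print(j,[proj(F,hw((-.11,j-.0335,.0645)))[0].round(1).tolist() for F in(f,g)])
delta(hw((-.11,-.052,.20)),HP[2])
E
```

```text
0.52 60 365.2 222.3 362 369 218 227 [-0.1071 -0.0089]
0 [[372.6, 224.7], [274.1, 216.9]]
0.02 [[366.7, 223.2], [279.6, 214.0]]
0.03 [[363.8, 222.5], [282.3, 212.6]]
0.035 [[362.3, 222.1], [283.7, 211.8]]
0.04 [[360.9, 221.8], [285.0, 211.1]]
0.05 [[357.9, 221.1], [287.7, 209.7]]
0.07 [[352.1, 219.6], [293.0, 206.9]]
dxyz cm [-6.266e+01  4.852e+01 -3.000e-02] twist 76.08 (half turn alt -103.92 )
```

```bash
python3 -m inch '{"hand":[8,7,6,5,4,3,2,1,0,0,0,0,0,0,0,0,0,0,0,0],"xyz":[[-3.1,2.4,0],[-6.3,4.8,0],[-9.4,7.3,0],[-12.5,9.7,0],[-15.7,12.1,0],[-18.8,14.6,0],[-22,17,0],[-25,19.4,0],[-28.2,21.8,0],[-31.3,24.3,0],[-34.5,26.7,0],[-37.6,29.1,0],[-40.7,31.5,0],[-43.9,34,0],[-47,36.4,0],[-50.1,38.8,0],[-53.3,41.2,0],[-56.4,43.7,0],[-59.5,46.1,0],[-62.7,48.5,0]],"twist":[4,8,12,16,20,24,28,32,36,40,44,48,52,56,60,64,68,72,76,76]}' 
python3 - <<'E'
from h import *
delta(hw((-.11,-.052,.20)),HP[2]);print(wh(state()["ee_pos"]))
delta(hw((-.11,-.052,.038)),HP[2]);
E
```

```text
time: 3.67
ee_pos: [0.444, -0.199, 0.2001]
tcp_rot: [[0.975, -0.223, 0.001], [-0.223, -0.975, -0.0], [0.001, -0.0, -1.0]]
force: [1.0, 0.2, -1.1]
gripper_width: -0.001
dxyz cm [-0.04 -0.21  0.01] twist -0.1 (half turn alt 179.9 )
[-0.10957554 -0.05407883]
dxyz cm [-0.06 -0.21 16.21] twist -0.1 (half turn alt 179.9 )
```

```bash
python3 -m inch '{"hand":[0,0,0,0,0,0,0,0],"xyz":[[0,0,3],[0,0,6],[0,0,9],[0,0,12],[0,0,14],[0,0,15.5],[0,0,16.2],[0,0,16.2]],"twist":[0,0,0,0,0,0,0,0]}' 
python3 - <<'E'
from h import *
f=grab_frame("top");g=grab_frame("scene")
a=[]
for F,c,h in((f,(366,200),48),(g,(298,238),45)):
    x,y=c; a.append(cv2.resize(F["color"][y-h:y+h,x-h:x+h,::-1],(400,400),interpolation=cv2.INTER_CUBIC))
cv2.imwrite("pics/c3.png",np.hstack(a)); print(wh(state()["ee_pos"]),state()["ee_pos"],state()["force"])
E
```

```text
time: 4.33
ee_pos: [0.4425, -0.1967, 0.0364]
tcp_rot: [[0.976, -0.219, -0.003], [-0.219, -0.976, 0.001], [-0.003, -0.0, -1.0]]
force: [0.9, -0.4, 0.2]
gripper_width: -0.0
[-0.10975006 -0.05249447] [ 0.44416613 -0.1974583   0.03822638] [ 1.091664    0.48985001 -0.26804992]
```

View pics/c3.png

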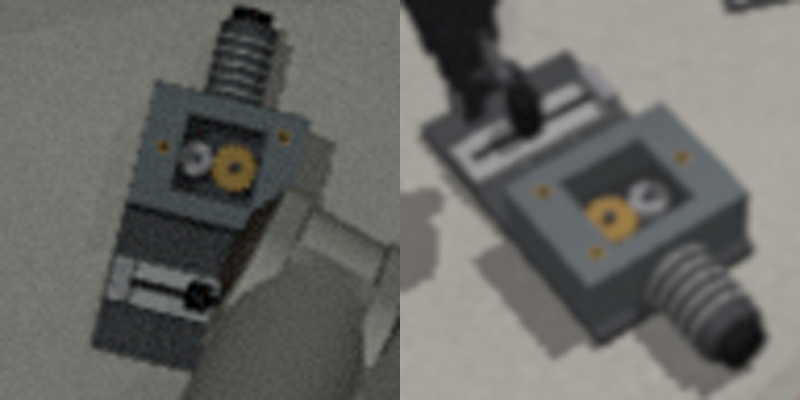

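```bash
python3 -m inch '{"hand":[0,0,0,0,0,0,0,0,0,0,0,0,0,0,0,0,0,0,0],"xyz":[[0,-0.3,0],[0,-0.6,0],[0,-0.9,0],[0,-1.2,0],[0,-1.5,0],[0,-1.8,0],[0,-2.1,0],[0,-2.4,0],[0,-2.7,0],[0,-3,0],[0,-3.3,0],[0,-3.6,0],[0,-3.9,0],[0,-4.2,0],[0,-4.5,0],[0,-4.8,0],[0,-5.1,0],[0,-5.4,0],[0,-5.6,0]],"twist":[0,0,0,0,0,0,0,0,0,0,0,0,0,0,0,0,0,0,0]}' 
python3 - <<'E'
from h import *
f=grab_frame("top");g=grab_frame("scene")
a=[]
for F,c,h in((f,(366,200),48),(g,(298,238),45)):
    x,y=c; a.append(cv2.resize(F["color"][y-h:y+h,x-h:x+h,::-1],(400,400),interpolation=cv2.INTER_CUBIC))
cv2.imwrite("pics/c4.png",np.hstack(a)); print(wh(state()["ee_pos"]),state()["ee_pos"],state()["force"])
E
```

```text
time: 6.02
ee_pos: [0.456, -0.1421, 0.0377]
tcp_rot: [[0.976, -0.219, -0.0], [-0.219, -0.976, 0.0], [-0.0, -0.0, -1.0]]
force: [-0.2, 0.8, 0.3]
gripper_width: -0.001
[-0.11035184  0.00409527] [ 0.45607783 -0.14213314  0.03769164] [-0.33209503  0.40813771 -0.07461374]
```

View pics/c4.png

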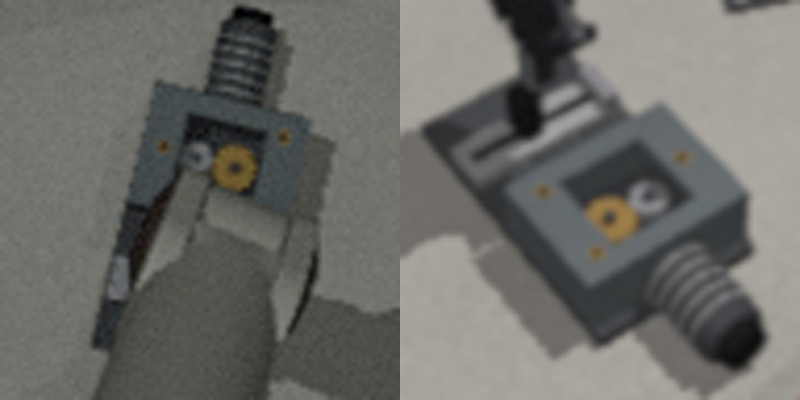

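```bash
python3 - <<'E'
from h import *
f=grab_frame("top");g=grab_frame("scene"); p=state()["ee_pos"]
im=g["color"][:,:,::-1].copy(); x,y,h=290,205,30
cr=cv2.resize(im[y-h:y+h,x-h:x+h],(600,600),interpolation=cv2.INTER_CUBIC)
cr=cv2.convertScaleAbs(cr,alpha=1.8)
def dot(P,c):
    u=(proj(g,P)[0]-[x-h,y-h]+.5)*10; cv2.circle(cr,tuple(int(v) for v in u),4,c,-1)
dot(p,(0,0,255)); dot(p+[0,0,.0187],(0,255,255))
for a in(-.012,.012):
  for b in(-.01,.01):
    for z in(.0245,.0645): dot(hw((-.11+a,-.0085+b,z)),(0,255,0))
for a in(-.018,.018):
  for b in(-.006,.006): dot(hw((-.11+a,.0525+b,.036)),(255,255,0))
cv2.imwrite("pics/c5.png",cr); print(proj(g,p))
E
```

```text
[[284.626442   217.19909894]]
```

View pics/c5.png

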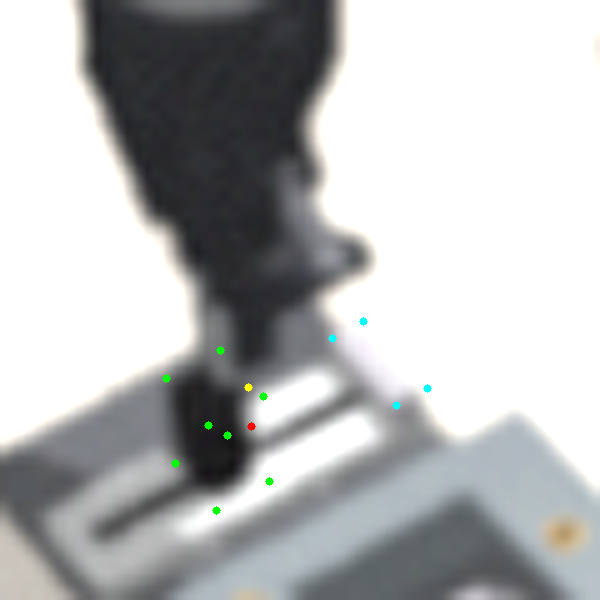

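```bash
python3 - <<'E'
from h import *
f=grab_frame("top");g=grab_frame("scene"); p=state()["ee_pos"]; R=np.array(state()["tcp_rot"])
out=[]
for F,c,h in((g,(290,195),40),(f,(360,215),40)):
    x,y=c
    cr=cv2.resize(F["color"][y-h:y+h,x-h:x+h,::-1],(400,400),interpolation=cv2.INTER_CUBIC)
    cr=(255*(cr/255.)**.5).astype(np.uint8)
    for i in range(0,12):
        u=(proj(F,p-R[:,2]*.01*i)[0]-[x-h,y-h]+.5)*5; cv2.circle(cr,tuple(int(v) for v in u),2,(0,0,255),-1)
    out.append(cr)
cv2.imwrite("pics/c6.png",np.hstack(out)); print(p,R.round(3), state()["joints"])
T=np.array(g["camera_from_world"]);print(-T[:3,:3].T@T[:3,3])
E
```

```text
[ 0.45586926 -0.14283514  0.03767906] [[ 0.976 -0.22  -0.   ]
 [-0.22  -0.976 -0.   ]
 [-0.     0.    -1.   ]] [ 0.06283457  0.41698372  0.21831243  2.11285571 -0.15006833  0.62598694
  0.16321055]
[ 1.04251431 -0.68693696  0.94004088]
```

View pics/c6.png

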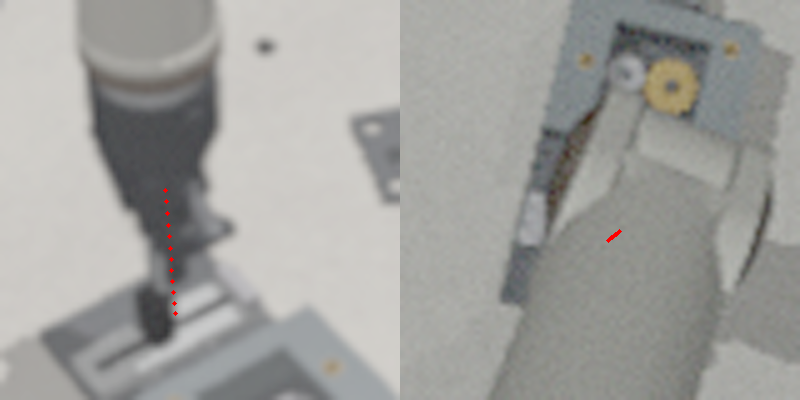

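```bash
python3 -m inch '{"hand":[0,0,0,0,0],"xyz":[[0,0,-2],[0,0,-4],[0,0,-6],[0,0,-8],[0,0,-8]],"twist":[0,0,0,0,0]}' 
python3 - <<'E'
from h import *
g=grab_frame("scene"); p=state()["ee_pos"]; R=np.array(state()["tcp_rot"])
out=[]
for k in(0,1):
    F=g;x,y,h=290,190,40
    cr=cv2.resize(F["color"][y-h:y+h,x-h:x+h,::-1],(400,400),interpolation=cv2.INTER_CUBIC)
    cr=(255*(cr/255.)**.5).astype(np.uint8)
    if k:
      for i in range(0,12):
        u=(proj(F,p-R[:,2]*.01*i)[0]-[x-h,y-h]+.5)*5; cv2.circle(cr,tuple(int(v) for v in u),2,(0,0,255),-1)
    out.append(cr)
cv2.imwrite("pics/c7.png",np.hstack(out)); print(p)
E
```

```text
time: 6.73
ee_pos: [0.4586, -0.1437, 0.1212]
tcp_rot: [[0.975, -0.22, 0.006], [-0.22, -0.975, -0.001], [0.006, -0.0, -1.0]]
force: [0.8, -0.7, 1.1]
gripper_width: -0.0
[ 0.45774594 -0.14329751  0.11962624]
```

View pics/c7.png

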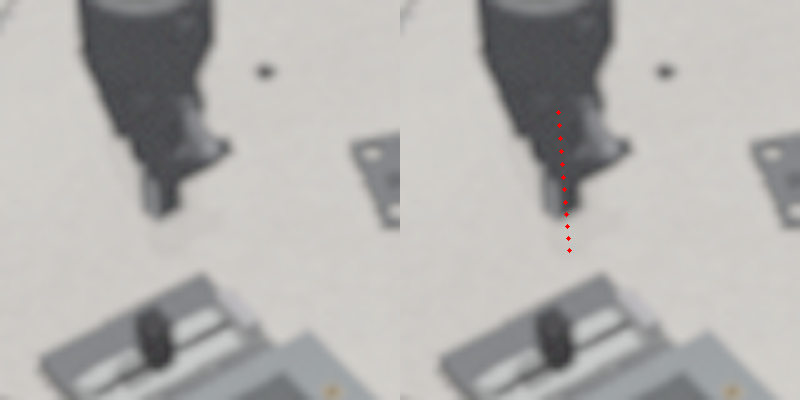

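```bash
python3 - <<'E'
from h import *
p=np.array([0.2916,.5800,.1986])
out=[]
for n,c in(("scene",(378,40)),("top",(115,275))):
    F=grab_frame(n); im=cv2.imread(f"pics/{n}0.png"); x,y=c;h=32
    cr=cv2.resize(im[y-h:y+h,x-h:x+h],(400,400),interpolation=cv2.INTER_CUBIC); cr=(255*(cr/255.)**.5).astype(np.uint8)
    for i in range(0,12):
        u=(proj(F,p+[0,0,.01*i])[0]-[x-h,y-h]+.5)*400/64; cv2.circle(cr,tuple(int(v) for v in u),2,(0,0,255),-1)
    out.append(cr)
cv2.imwrite("pics/c8.png",np.hstack(out))
E
```

```text
(no output)
```

View pics/c8.png

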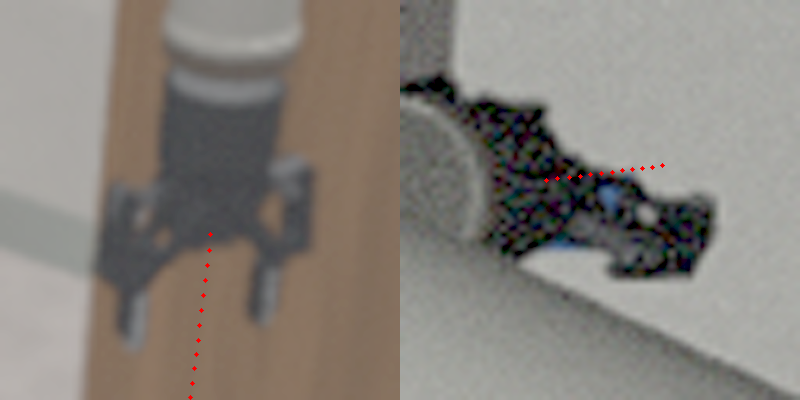

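```bash
python3 -m inch '{"hand":[0,0,0,0,0,0,0,0,0,0,0,0],"xyz":[[0,2,0],[0,4,0],[0,5.6,0],[0,5.6,2],[0,5.6,4],[0,5.6,6],[0,5.6,8],[0,5.6,8.4],[0,5.6,8.8],[0,5.6,9.2],[0,5.6,9.6],[0,5.6,9.6]],"twist":[0,0,0,0,0,0,0,0,0,0,0,0]}' 
cat >> h.py <<'E'
def tipview(name,c=(290,200),h=40):
    g=grab_frame("scene"); s=state(); p=s["ee_pos"]; R=np.array(s["tcp_rot"]); out=[]
    x,y=c
    for k in(0,1):
        cr=cv2.resize(g["color"][y-h:y+h,x-h:x+h,::-1],(400,400),interpolation=cv2.INTER_CUBIC)
        cr=(255*(cr/255.)**.5).astype(np.uint8)
        if k:
          for i in range(0,12):
            u=(proj(g,p-R[:,2]*.01*i)[0]-[x-h,y-h]+.5)*200/h; cv2.circle(cr,tuple(int(v) for v in u),2,(0,0,255),-1)
        out.append(cr)
    cv2.imwrite(name,np.hstack(out)); print(p,s["force"],wh(p))
E
python3 -c "
from h import *
tipview('pics/d1.png')"
```

```text
time: 7.88
ee_pos: [0.4438, -0.1973, 0.0217]
tcp_rot: [[0.976, -0.22, 0.0], [-0.22, -0.976, -0.0], [0.0, -0.0, -1.0]]
force: [-0.2, -0.8, 0.6]
gripper_width: -0.0
[ 0.44393318 -0.19735276  0.02198498] [ 0.21946841 -0.38461077 -0.75241951] [-0.11000056 -0.052443  ]
```

View pics/d1.png

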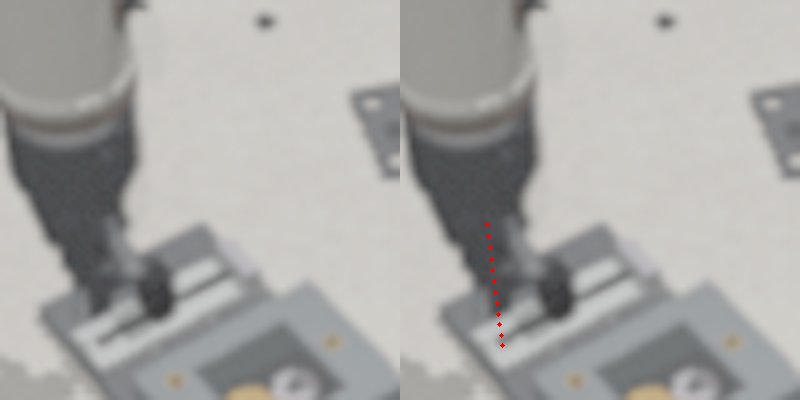

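```bash
python3 -m inch '{"hand":[0,0,0,0,0],"xyz":[[0,0,0.3],[0,0,0.6],[0,0,0.9],[0,0,1.1],[0,0,1.1]],"twist":[0,0,0,0,0]}' 
python3 -m inch '{"hand":[0,0,0,0,0,0,0,0,0,0,0],"xyz":[[0,-0.3,0],[0,-0.6,0],[0,-0.9,0],[0,-1.2,0],[0,-1.5,0],[0,-1.8,0],[0,-2.1,0],[0,-2.4,0],[0,-2.7,0],[0,-3,0],[0,-3.3,0]],"twist":[0,0,0,0,0,0,0,0,0,0,0]}' 
python3 -c "
from h import *
tipview('pics/d2.png')"
```

```text
time: 8.35
ee_pos: [0.4433, -0.1971, 0.0103]
tcp_rot: [[0.976, -0.22, -0.001], [-0.22, -0.976, 0.0], [-0.001, -0.0, -1.0]]
force: [-0.3, 0.5, -0.5]
gripper_width: 0.003
time: 9.27
ee_pos: [0.4509, -0.1654, 0.0107]
tcp_rot: [[0.975, -0.22, 0.0], [-0.22, -0.975, -0.001], [0.0, 0.001, -1.0]]
force: [0.1, -2.6, 0.3]
gripper_width: -0.002
[ 0.45108296 -0.164594    0.01071668] [-0.4603847  -0.84626375  0.22414908] [-0.11026257 -0.01891409]
```

View pics/d2.png

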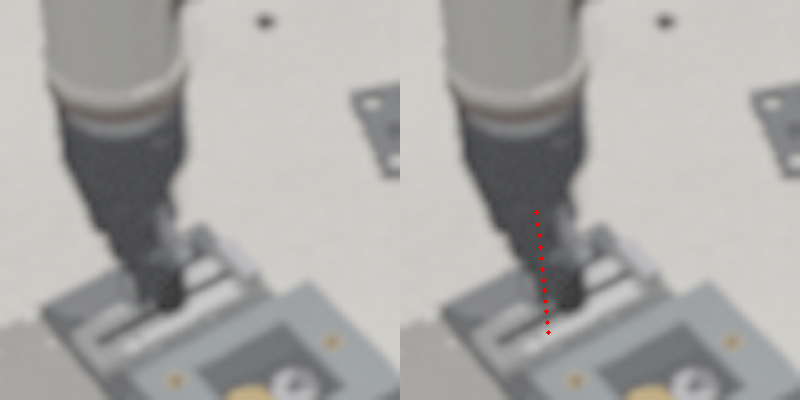

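```bash
python3 -m inch '{"hand":[0,0,0,0,0,0,0,0,0,0],"xyz":[[0,-0.3,0],[0,-0.6,0],[0,-0.9,0],[0,-1.2,0],[0,-1.5,0],[0,-1.8,0],[0,-2.1,0],[0,-2.4,0],[0,-2.6,0],[0,-2.8,0]],"twist":[0,0,0,0,0,0,0,0,0,0]}' 
python3 -m inch '{"hand":[0,0],"xyz":[[0,-0.1,0],[0,-0.2,0]],"twist":[0,0]}'
python3 -c "
from h import *
tipview('pics/d3.png')"
```

```text
time: 10.15
ee_pos: [0.4573, -0.1375, 0.0107]
tcp_rot: [[0.976, -0.219, 0.0], [-0.219, -0.976, -0.0], [0.0, -0.0, -1.0]]
force: [1.0, -2.4, 0.2]
gripper_width: 0.002
time: 10.32
ee_pos: [0.4576, -0.1357, 0.0107]
tcp_rot: [[0.976, -0.22, 0.0], [-0.22, -0.976, -0.0], [0.0, -0.0, -1.0]]
force: [-0.1, -3.8, -1.0]
gripper_width: 0.0
[ 0.45770548 -0.13556102  0.0107212 ] [-0.86564296 -1.62213182  0.95193323] [-0.11021593  0.01086458]
```

View pics/d3.png

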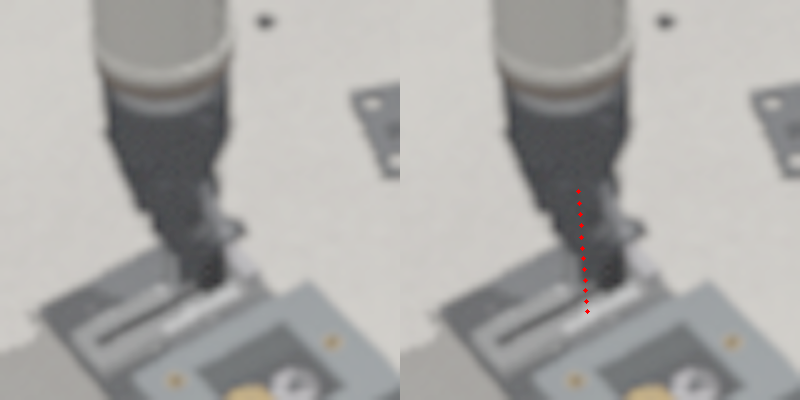

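Nearly home, so I'll use 1 mm steps and watch the force.

```bash
for i in 1; do
python3 -m inch '{"hand":[0,0],"xyz":[[0,-0.1,0],[0,-0.2,0]],"twist":[0,0]}' | grep -E "force|ee_pos"
python3 -m inch '{"hand":[0,0],"xyz":[[0,-0.1,0],[0,-0.1,0]],"twist":[0,0]}' | grep -E "force|ee_pos"
done
```

```text
ee_pos: [0.4581, -0.134, 0.0108]
force: [0.2, -2.4, 1.0]
ee_pos: [0.4583, -0.1327, 0.0107]
force: [1.0, -2.7, 1.7]
```

```bash

python3 -m inch '{"hand":[0,0],"xyz":[[0,-0.1,0],[0,-0.1,0]],"twist":[0,0]}' | grep -E "force|ee_pos"
python3 -m inch '{"hand":[0,0],"xyz":[[0,-0.1,0],[0,-0.1,0]],"twist":[0,0]}' | grep -E "force|ee_pos"
```

```text
ee_pos: [0.4585, -0.1318, 0.0107]
force: [1.0, -2.2, 0.5]
ee_pos: [0.4588, -0.1308, 0.0107]
force: [0.8, -3.5, 0.0]
```

```bash

python3 -m inch '{"hand":[0,0],"xyz":[[0,-0.1,0],[0,-0.1,0]],"twist":[0,0]}' | grep -E "force|ee_pos"
python3 -m inch '{"hand":[0,0],"xyz":[[0,-0.1,0],[0,-0.1,0]],"twist":[0,0]}' | grep -E "force|ee_pos"
python3 -c "
from h import *
tipview('pics/d4.png')"
```

```text
ee_pos: [0.4588, -0.1305, 0.0108]
force: [0.4, -4.4, 1.7]
ee_pos: [0.4588, -0.1304, 0.0108]
force: [-0.3, -7.0, 0.4]
[ 0.45881606 -0.13045427  0.01076015] [ 0.7580025  -6.80203895  1.2551653 ] [-0.11026067  0.0160905 ]
```

View pics/d4.png

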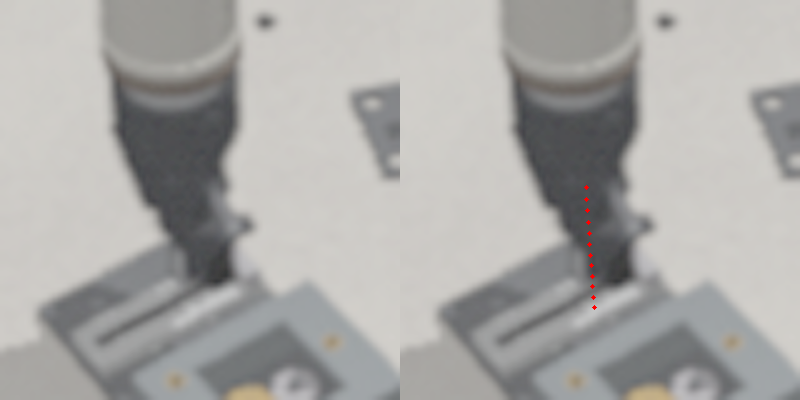

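```bash

python3 -m inch '{"hand":[0,0,0],"xyz":[[0,-0.1,0],[0,-0.2,0],[0,-0.2,0]],"twist":[0,0,0]}' | grep -E "force|ee_pos"
python3 -m inch '{"hand":[0,0,0],"xyz":[[0,0.4,0],[0,1.5,0],[0,2.5,0]],"twist":[0,0,0]}' | grep -E "force|ee_pos"
python3 -m inch '{"hand":[0,0,0,0,0,0,0],"xyz":[[0,0,-3],[0,0,-6],[0,0,-9],[0,0,-12],[0,0,-15],[0,0,-18],[0,0,-18]],"twist":[0,0,0,0,0,0,0]}' 
python3 - <<'E'
from h import *
tipview('pics/d5.png')
delta([.4711,.1212,.16],-.5815)
E
```

```text
ee_pos: [0.4589, -0.1304, 0.0108]
force: [-0.3, -11.7, 1.5]
ee_pos: [0.4534, -0.1507, 0.0104]
force: [0.2, -0.4, -0.3]
time: 12.5
ee_pos: [0.4574, -0.1527, 0.1963]
tcp_rot: [[0.975, -0.22, 0.009], [-0.22, -0.976, -0.001], [0.009, -0.001, -1.0]]
force: [1.2, -0.9, -0.4]
gripper_width: 0.0
[ 0.45611796 -0.15218501  0.19377569] [ 0.06071609 -0.9831295  -0.0608579 ] [-0.10809261 -0.0056995 ]
dxyz cm [ -4.56 -27.     3.37] twist 20.64 (half turn alt -159.36 )
```

View pics/d5.png

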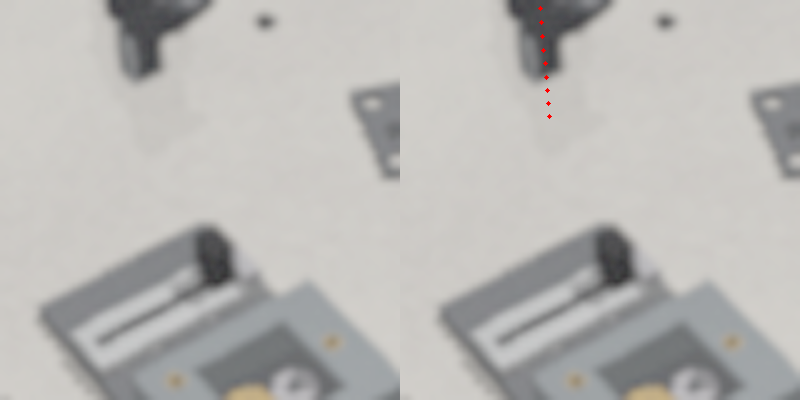

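```bash

python3 -m inch '{"hand":[6,6,6,6,6,6,6,6,6,6,6,6],"xyz":[[-0.5,-3,0],[-0.9,-6,0],[-1.4,-9,0],[-1.9,-12,0],[-2.4,-15,0.5],[-2.9,-18,1],[-3.4,-21,2],[-3.9,-24,3],[-4.5,-27,4],[-4.7,-27,5],[-4.7,-27,6],[-4.7,-27,6]],"twist":[2,4,6,8,10,12,14,16,18,20,20.6,20.6]}'
python3 - <<'E'
from h import *
tipview('pics/e1.png',(335,165))
delta([.4695,.121,.05],-.5815)
E
```

```text
time: 13.55
ee_pos: [0.4647, 0.1211, 0.1276]
tcp_rot: [[0.836, -0.548, -0.006], [-0.548, -0.836, -0.002], [-0.004, 0.005, -1.0]]
force: [-0.1, 0.7, 0.3]
gripper_width: 0.701
[0.46565481 0.12062753 0.12879824] [ 0.12230059 -0.29560895 -1.04568945] [-0.15904568  0.26248219]
dxyz cm [ 0.32 -0.27  7.88] twist 0.01 (half turn alt -179.99 )
```

View pics/e1.png

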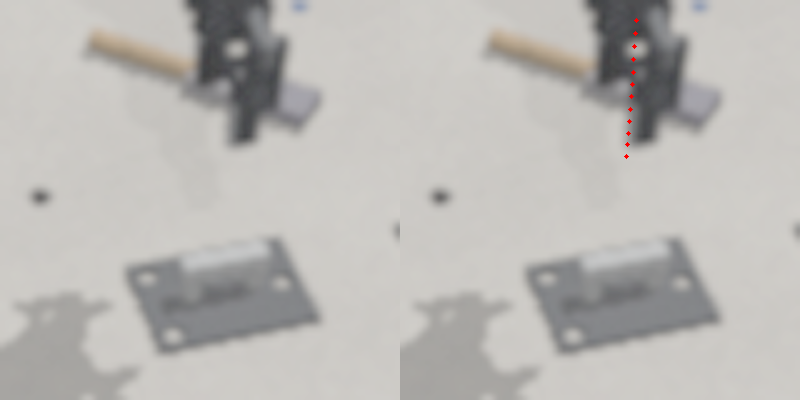

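```bash

python3 -m inch '{"hand":[6,6,6,6,6,6,6],"xyz":[[0.1,-0.1,2],[0.2,-0.2,4],[0.3,-0.3,6],[0.3,-0.3,8],[0.3,-0.3,10],[0.3,-0.3,11.4],[0.3,-0.3,11.4]],"twist":[0,0,0,0,0,0,0]}'
python3 - <<'E'
from h import *
tipview('pics/e2.png',(335,165))
delta([.4695,.121,.0],-.5815)
E
```

```text
time: 14.18
ee_pos: [0.4697, 0.1208, 0.0145]
tcp_rot: [[0.835, -0.55, -0.004], [-0.55, -0.835, -0.002], [-0.003, 0.004, -1.0]]
force: [-0.6, 0.1, 0.2]
gripper_width: 0.711
[0.47060952 0.12121252 0.01580196] [0.84384146 0.18610314 0.57879463] [-0.15434252  0.26414704]
dxyz cm [-0.08  0.07  1.58] twist -0.07 (half turn alt 179.93 )
```

View pics/e2.png

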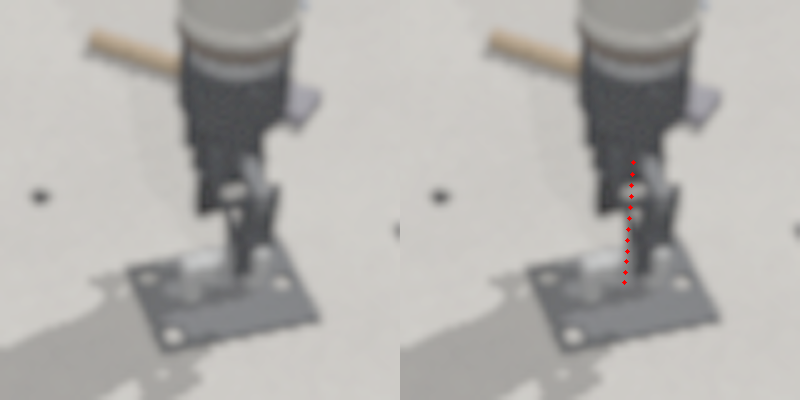

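```bash

python3 - <<'E'
from h import *
g=grab_frame("scene"); s=state(); p=s["ee_pos"]; R=np.array(s["tcp_rot"])
for off in(.03,.037,.0445):
    print(off,[(z,proj(g,np.array([*(p[:2]+R[:2,0]*off),z]))[0].round(1).tolist()) for z in(.02,.03,.04,.05,.06)])
E
```

```text
0.03 [(0.02, [342.6, 185.9]), (0.03, [342.8, 183.8]), (0.04, [342.9, 181.7]), (0.05, [343.1, 179.6]), (0.06, [343.3, 177.4])]
0.037 [(0.02, [343.3, 187.2]), (0.03, [343.4, 185.1]), (0.04, [343.6, 183.0]), (0.05, [343.8, 180.9]), (0.06, [344.0, 178.7])]
0.0445 [(0.02, [344.0, 188.6]), (0.03, [344.2, 186.6]), (0.04, [344.3, 184.5]), (0.05, [344.5, 182.3]), (0.06, [344.7, 180.2])]
```

```bash

python3 -m inch '{"hand":[6,6,6,6,6,6],"xyz":[[0,0,0.5],[0,0,1],[0,0,1.5],[0,0,2],[0,0,2.5],[0,0,2.5]],"twist":[0,0,0,0,0,0]}'
python3 - <<'E'
from h import *
tipview('pics/e3.png',(335,165),30)
E
```

```text
time: 14.78
ee_pos: [0.4708, 0.123, -0.0093]
tcp_rot: [[0.836, -0.549, -0.001], [-0.549, -0.836, -0.0], [-0.001, 0.001, -1.0]]
force: [-0.0, -0.2, -0.5]
gripper_width: 0.704
[ 0.4709689   0.12309043 -0.00893001] [-0.1510667  -0.2980713   0.52264565] [-0.15440679  0.26605796]
```

View pics/e3.png

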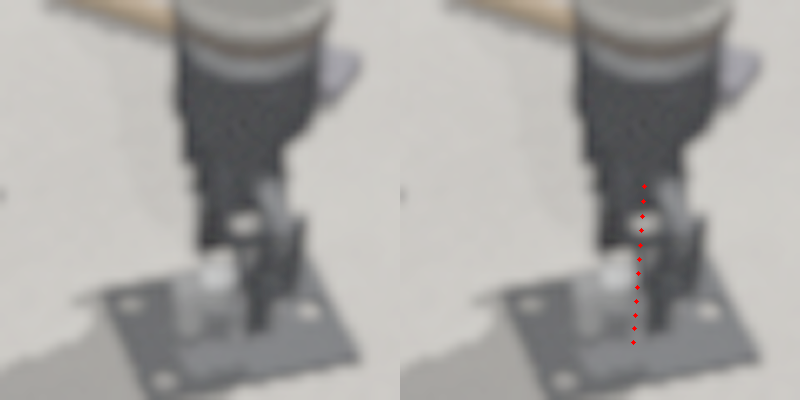

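```bash

python3 -m inch '{"hand":[6,6,6,5,4,3,2,1.2,1.2,1.2,1.2,1.2,1.2],"xyz":[[0,0,0.3],[0,0,0.6],[0,0,0.6],[0,0,0.6],[0,0,0.6],[0,0,0.6],[0,0,0.6],[0,0,0.6],[0,0,0.6],[0,0,0.6],[0,0,0.6],[0,0,0.6],[0,0,0.6]],"twist":[0,0,0,0,0,0,0,0,0,0,0,0,0]}' 60
python3 - <<'E'
from h import *
tipview('pics/e4.png',(335,165),30)
E
```

```text
time: 15.92
ee_pos: [0.4716, 0.1234, -0.014]
tcp_rot: [[0.836, -0.549, 0.0], [-0.549, -0.836, 0.0], [-0.0, -0.0, -1.0]]
force: [-1.6, -0.1, 5.7]
gripper_width: 0.176
[ 0.47162722  0.12336066 -0.01400034] [-2.05560882  0.79581589  6.61898172] [-0.1538244   0.26646692]
```

View pics/e4.png

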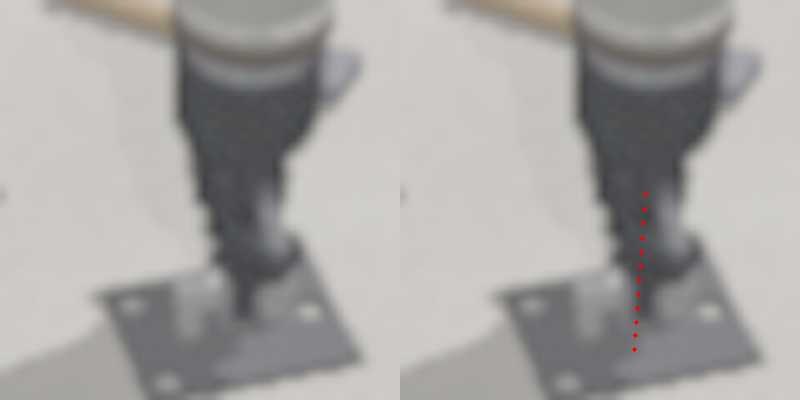

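```bash

python3 -m inch '{"hand":[1.2,1.2,1.2,1.2,1.2,1.2,1.2,1.2,1.2,1.2],"xyz":[[0,0,-0.4],[0,0,-1],[0,0,-2],[0,0,-4],[0,0,-6],[0,0,-8],[0,0,-10],[0,0,-12],[0,0,-13],[0,0,-13]],"twist":[0,0,0,0,0,0,0,0,0,0]}'
python3 - <<'E'
from h import *
tipview('pics/e5.png',(335,150),50)
f=grab_frame("top"); cv2.imwrite("pics/e5t.png",cv2.resize(f["color"][120:300,220:460,::-1],None,fx=3,fy=3,interpolation=cv2.INTER_CUBIC))
E
```

```text
time: 16.8
ee_pos: [0.4735, 0.1237, 0.1184]
tcp_rot: [[0.836, -0.549, 0.005], [-0.549, -0.836, 0.002], [0.003, -0.004, -1.0]]
force: [0.8, -0.5, -3.0]
gripper_width: 0.178
[0.47248261 0.12346266 0.11685332] [ 0.00666916  0.1855691  -3.1245629 ] [-0.15301267  0.26675532]
```

View pics/e5.png

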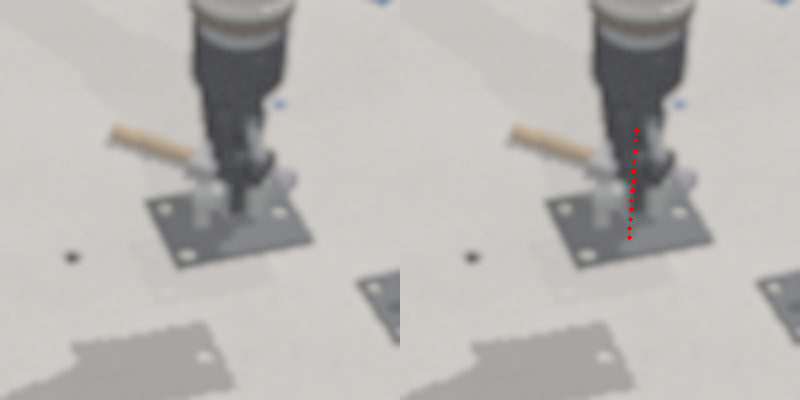

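View pics/e5t.png

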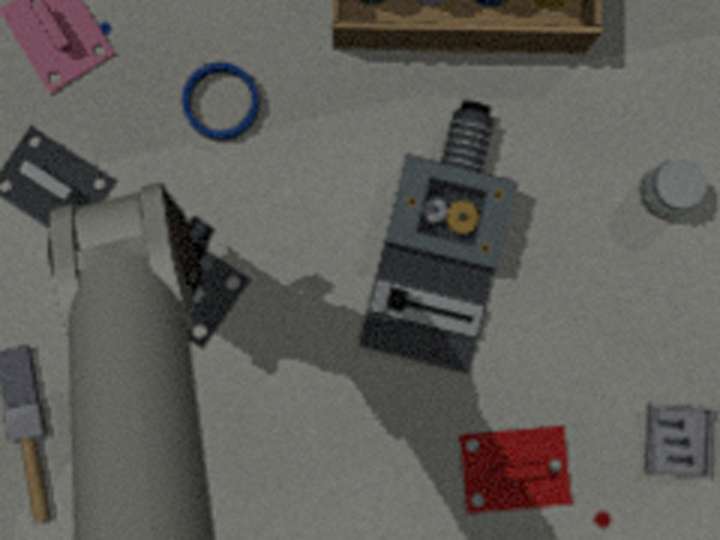

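```bash
cat >> h.py <<'E'
def coverfit(F,px,z,v0,mode="bright",r=2.5):
    O=[(0,k,centroid(F,p,mode,r)) for k,p in px.items()]
    v,res=pose([F],O,CM,z,v0); print("px",[(k,u.round(1).tolist()) for _,k,u in O]); print("cover",v.round(4),"res",res.round(2).tolist()); return v
E
python3 - <<'E'
from h import *
g=grab_frame("scene");s=state()
px={0:(285+165/4,152),1:(285+188/4,100+255/4),2:(285+281/4,153)}
for z in(.12,.131,.14):
    v=coverfit(g,px,z,(.47,.12,-.58))
print(s["ee_pos"],np.arctan2(s["tcp_rot"][1,0],s["tcp_rot"][0,0]))
E
```

```text
px [(0, [325.0, 152.3]), (1, [330.8, 163.7]), (2, [353.8, 153.3])]
cover [ 0.4656  0.1266 -0.5779] res [[0.11, 0.01], [-0.09, 0.09], [-0.02, -0.1]]
px [(0, [325.0, 152.3]), (1, [330.8, 163.7]), (2, [353.8, 153.3])]
cover [ 0.4734  0.1159 -0.5755] res [[-0.05, -0.04], [-0.13, 0.19], [0.19, -0.18]]
px [(0, [325.0, 152.3]), (1, [330.8, 163.7]), (2, [353.8, 153.3])]
cover [ 0.4798  0.1071 -0.5734] res [[-0.19, -0.08], [-0.18, 0.28], [0.38, -0.25]]
[0.47076293 0.12298523 0.11493837] -0.5809145562617944
```

```bash

python3 - <<'E'
from h import *
delta([.563,-.168,.125],-.2227)
E
```

```text
dxyz cm [23.68 19.26 -1.01] twist -20.52 (half turn alt 159.48 )
```

```bash

python3 -m inch '{"hand":[1.2,1.2,1.2,1.2,1.2,1.2,1.2,1.2,1.2,1.2,1.2,1.2,1.2,1.2,1.2,1.2],"xyz":[[0.8,0.6,-0.5],[2.4,1.9,-1],[4,3.2,-1],[5.8,4.7,-1],[7.6,6.2,-1],[9.4,7.7,-1],[11.3,9.2,-1],[13.2,10.8,-1],[15,12.3,-1],[16.9,13.8,-1],[18.8,15.3,-1],[20.6,16.8,-1],[22,17.9,-1],[23,18.7,-1],[23.7,19.3,-1],[23.7,19.3,-1]],"twist":[-1,-3,-5,-6.5,-8,-9.5,-11,-12.5,-14,-15.5,-17,-18.5,-19.5,-20.5,-20.5,-20.5]}'
cat >> h.py <<'E'
def both(name,cs=(300,225),ct=(366,195),h=45):
    g=grab_frame("scene");f=grab_frame("top");out=[]
    for F,(x,y) in((g,cs),(f,ct)):
        cr=cv2.resize(F["color"][y-h:y+h,x-h:x+h,::-1],(400,400),interpolation=cv2.INTER_CUBIC)
        out.append((255*(cr/255.)**.6).astype(np.uint8))
    cv2.imwrite(name,np.hstack(out)); return g,f
E
python3 - <<'E'
from h import *
both('pics/f1.png',(300,215)); s=state(); print(s["ee_pos"],np.arctan2(s["tcp_rot"][1,0],s["tcp_rot"][0,0]))
E
```

```text
time: 18.28
ee_pos: [0.5628, -0.1707, 0.1241]
tcp_rot: [[0.974, -0.225, -0.003], [-0.225, -0.974, -0.001], [-0.002, 0.001, -1.0]]
force: [-0.3, -1.9, -2.2]
gripper_width: 0.177
[ 0.56282919 -0.16754206  0.12445884] -0.22389951731770155
```

View pics/f1.png

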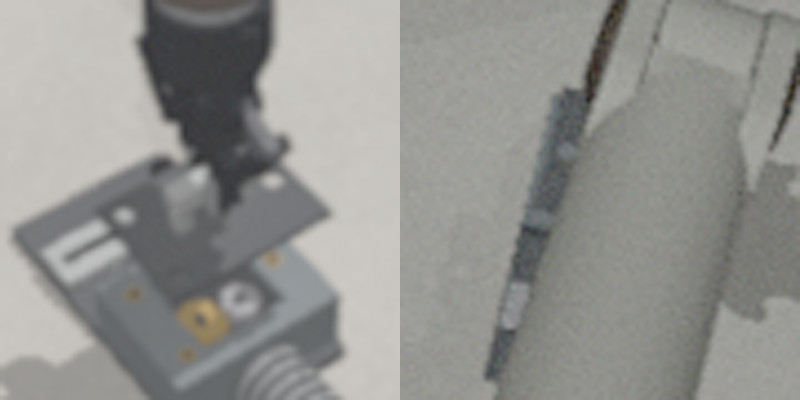

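```bash

python3 -m inch '{"hand":[1.2,1.2,1.2,1.2,1.2,1.2,1.2,1.2,1.2],"xyz":[[0,0,0.5],[0,0,1.2],[0,0,2],[0,0,2.8],[0,0,3.5],[0,0,4.2],[0,0,4.7],[0,0,5],[0,0,5]],"twist":[0,0,0,0,0,0,0,0,0]}'
python3 - <<'E'
from h import *
both('pics/f2.png',(300,215))
P=[]
for _ in range(8):
    grab_frame("scene"); s=state(); P.append([*s["ee_pos"],np.arctan2(s["tcp_rot"][1,0],s["tcp_rot"][0,0])])
print(np.mean(P,0).round(4),np.std(P,0).round(4),s["force"],s["ft_torque"],s["qd"].round(3))
E
```

```text
time: 19.13
ee_pos: [0.5631, -0.1681, 0.0747]
tcp_rot: [[0.975, -0.221, -0.001], [-0.221, -0.975, 0.0], [-0.002, 0.0, -1.0]]
force: [0.4, 0.2, -2.8]
gripper_width: 0.173
[ 0.5641 -0.1683  0.0761 -0.2232] [0.0001 0.0001 0.0001 0.0001] [-0.00993108  0.62818126 -2.94736792] [-0.03255954  0.0439066   0.00122053] [ 0.     0.003 -0.002  0.     0.001 -0.002 -0.002]
```

View pics/f2.png

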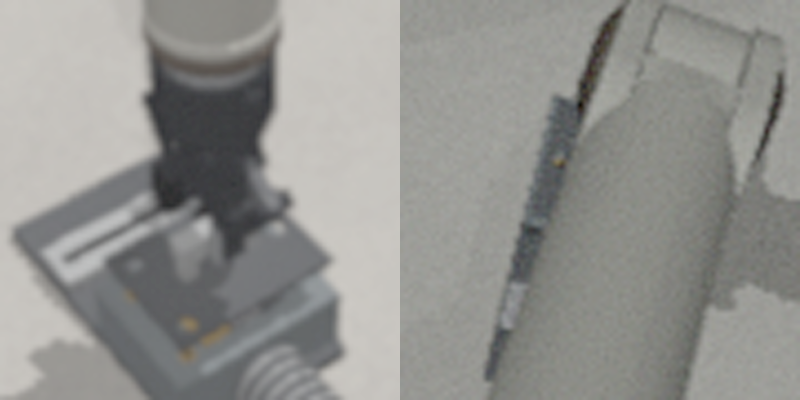

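```bash
cat >> h.py <<'E'
HS=np.array([.5612,-.1706,-.2245])
def overlay(name,v,zu,c=(302,222),h=25,HP_=HS):
    g=grab_frame("scene");x,y=c; S=14
    base=cv2.resize(g["color"][y-h:y+h,x-h-3:x+h+3,::-1],None,fx=S,fy=S,interpolation=cv2.INTER_CUBIC)
    base=(255*(base/255.)**.6).astype(np.uint8)
    def pl(P,c,cl=True):
        u=((proj(g,np.array(P))-[x-h-3,y-h]+.5)*S).astype(int); cv2.polylines(base,[u.reshape(-1,1,2)],cl,c,1)
    z=zu+.006
    pl([hw((a,b,z),v) for a,b in((-.045,-.06),(.045,-.06),(.045,.06),(-.045,.06))],(0,0,255))
    t=np.linspace(0,2*np.pi,40)
    for k,m in CM.items():
        pl([hw((m[0]+.007*np.cos(q),m[1]+.007*np.sin(q),z),v) for q in t],(0,255,0))
        pl([hw((m[0]+.007*np.cos(q),m[1]+.007*np.sin(q),zu),v) for q in t],(0,160,0))
        pl([hw((m[0]+.0055*np.cos(q),m[1]+.0055*np.sin(q),.06),HP_) for q in t],(0,200,255))
    cv2.imwrite(name,base)
E
python3 - <<'E'
from h import *
overlay('pics/f3.png',HS,.090)
E
```

```text
(no output)
```

View pics/f3.png

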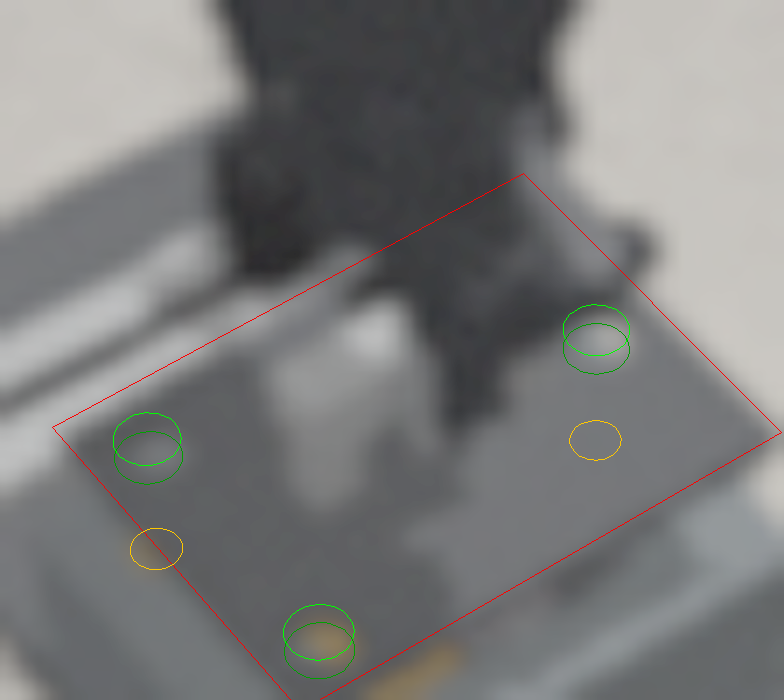

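```bash

python3 -m inch '{"hand":[1.2,1.2,1.2,1.2,1.2],"xyz":[[0,0,0.3],[0,0,0.6],[0,0,0.9],[0,0,1],[0,0,1]],"twist":[0,0,0,0,0]}'
cat >> h.py <<'E'
def readpose(n=6):
    P=[]
    for _ in range(n):
        grab_frame("scene"); s=state(); P.append([*s["ee_pos"],np.arctan2(s["tcp_rot"][1,0],s["tcp_rot"][0,0])])
    print("ee",np.mean(P[-4:],0).round(4),np.std(P[-4:],0).round(4),s["force"].round(1)); return np.mean(P[-4:],0)
def overtop(name,v,zu,HT,c=(366,195),h=22):
    g=grab_frame("top");x,y=c; S=16
    base=cv2.resize(g["color"][y-h:y+h,x-h:x+h,::-1],None,fx=S,fy=S,interpolation=cv2.INTER_CUBIC)
    base=(255*(base/255.)**.6).astype(np.uint8); t=np.linspace(0,2*np.pi,40)
    def pl(P,c):
        u=((proj(g,np.array(P))-[x-h,y-h]+.5)*S).astype(int); cv2.polylines(base,[u.reshape(-1,1,2)],True,c,1)
    pl([hw((a,b,zu+.006),v) for a,b in((-.045,-.06),(.045,-.06),(.045,.06),(-.045,.06))],(0,0,255))
    pl([hw((a,b,.06),HT) for a,b in((-.05,-.065),(.05,-.065),(.05,.065),(-.05,.065))],(255,0,0))
    for k,m in CM.items():
        pl([hw((m[0]+.007*np.cos(q),m[1]+.007*np.sin(q),zu+.006),v) for q in t],(0,255,0))
        pl([hw((m[0]+.0055*np.cos(q),m[1]+.0055*np.sin(q),.06),HT) for q in t],(0,200,255))
    cv2.imwrite(name,base)
HT=np.array([.5645,-.17,-.2204])
E
python3 - <<'E'
from h import *
e=readpose()
overlay('pics/g1.png',HS,e[2]+.014)
overtop('pics/g1t.png',HT,e[2]+.014,HT,(355,190))
E
```

```text
time: 20.1
ee_pos: [0.5633, -0.1681, 0.065]
tcp_rot: [[0.975, -0.221, -0.001], [-0.221, -0.975, 0.0], [-0.001, 0.0, -1.0]]
force: [-0.2, 0.0, -2.7]
gripper_width: 0.17
ee [ 0.5639 -0.1683  0.0658 -0.2232] [0.     0.     0.0001 0.    ] [ 0.   0.5 -2.9]
```

View pics/g1.png

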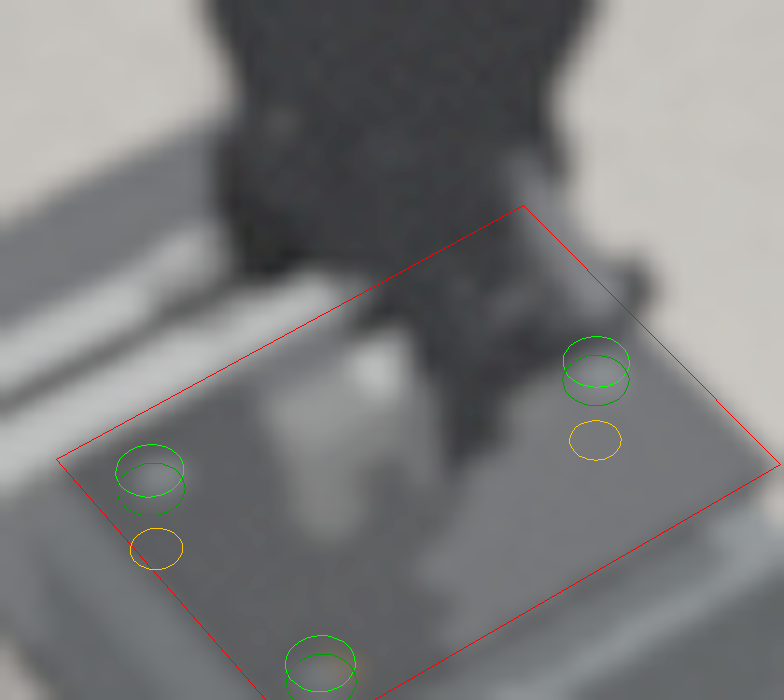

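View pics/g1t.png

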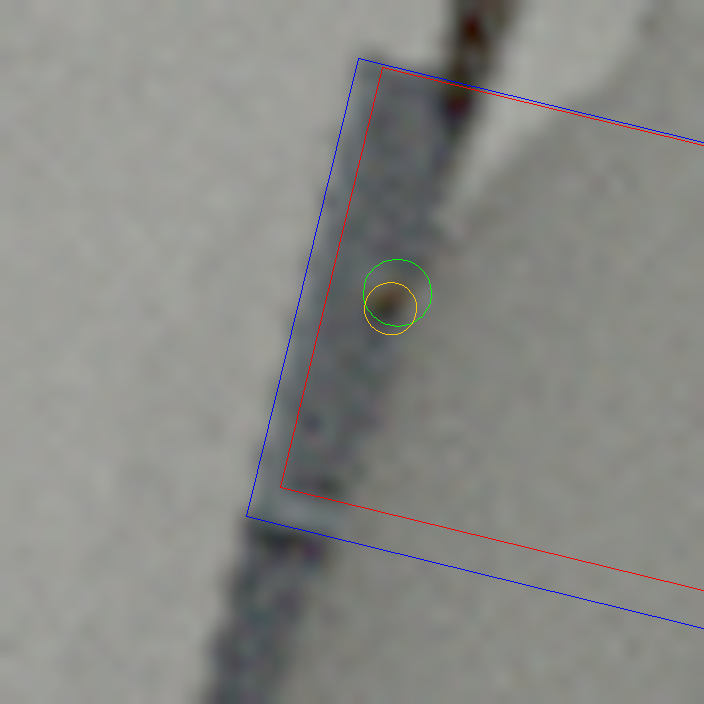

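```bash

python3 - <<'E'
from h import *
from scipy.ndimage import map_coordinates, gaussian_filter
imgs=[]
for _ in range(6):
    g=grab_frame("scene"); imgs.append(g["color"].astype(float).mean(2))
I=np.mean(imgs,0)
g2=dict(g); g2["color"]=np.repeat(I[:,:,None],3,2)
zu=.0798
M={k:(m[0],m[1],.003) for k,m in CM.items()}
exp={k:proj(g,hw((m[0],m[1],zu+.003),HS))[0] for k,m in M.items()}
for r in(2,2.5,3):
    O=[(0,k,centroid(g2,exp[k]+[.4,-.2],"bright",r)) for k in(0,2)]
    print(r,[(k,(u-exp[k]).round(2)) for _,k,u in O], end=" ")
    v,res=pose([g],O,M,zu,HS); print(v.round(4),"dev mm,rad",(v-HS).round(4),res.round(2).tolist())
# edge profiles: dark plate edges. sample along normal
def prof(a,b,z,ts):
    for t in ts:
        p=np.array(a)*(1-t)+np.array(b)*t
        q=proj(g,hw((p[0],p[1],z),HS))[0]; A=proj(g,hw((a[0],a[1],z),HS))[0];B=proj(g,hw((b[0],b[1],z),HS))[0]
        n=np.array([-(B-A)[1],(B-A)[0]]);n/=np.linalg.norm(n)
        s=np.arange(-3,3.01,.5); c=q[None]+s[:,None]*n
        print(t,n.round(2),map_coordinates(I,[c[:,1],c[:,0]],order=1).round(0).astype(int).tolist())
z=zu+.006
print("right(+y) edge");prof((-.045,.06),(.045,.06),z,[.5,.6,.7,.8])
print("top(-x) edge");prof((-.045,-.06),(-.045,.06),z,[.1,.2,.3,.4])
print("left(-y)");prof((-.045,-.06),(.045,-.06),z,[.2,.4,.6,.8])
E
```

```text
2 [(0, array([ 0.71, -0.15])), (2, array([0.54, 0.54]))] [ 0.563  -0.1703 -0.2476] dev mm,rad [ 0.0018  0.0003 -0.0231] [[-0.19, 0.06], [0.19, -0.08]]
2.5 [(0, array([ 0.76, -0.16])), (2, array([0.54, 0.53]))] [ 0.563  -0.1702 -0.2467] dev mm,rad [ 0.0018  0.0004 -0.0222] [[-0.21, 0.07], [0.21, -0.08]]
3 [(0, array([ 0.76, -0.16])), (2, array([0.54, 0.53]))] [ 0.563  -0.1702 -0.2468] dev mm,rad [ 0.0018  0.0004 -0.0223] [[-0.21, 0.07], [0.21, -0.08]]
right(+y) edge
0.5 [-0.71  0.7 ] [160, 154, 151, 147, 134, 122, 106, 88, 74, 67, 66, 69, 76]
0.6 [-0.71  0.7 ] [166, 166, 165, 161, 151, 137, 118, 100, 83, 76, 73, 72, 73]
0.7 [-0.71  0.7 ] [168, 168, 166, 162, 152, 137, 117, 98, 84, 75, 73, 72, 72]
0.8 [-0.71  0.7 ] [167, 167, 165, 160, 152, 136, 116, 97, 84, 75, 72, 72, 72]
top(-x) edge
0.1 [0.48 0.88] [144, 153, 156, 153, 142, 129, 106, 84, 68, 55, 49, 50, 54]
0.2 [0.48 0.88] [144, 152, 157, 156, 150, 137, 115, 91, 72, 57, 52, 50, 51]
0.3 [0.48 0.88] [141, 149, 158, 156, 150, 135, 115, 94, 74, 57, 52, 49, 50]
0.4 [0.48 0.88] [108, 123, 136, 141, 143, 129, 111, 95, 81, 72, 70, 69, 73]
left(-y)
0.2 [-0.75  0.66] [61, 56, 52, 49, 49, 50, 53, 58, 63, 67, 69, 70, 70]
0.4 [-0.75  0.66] [50, 50, 50, 50, 49, 50, 53, 58, 63, 67, 69, 70, 70]
0.6 [-0.75  0.66] [51, 50, 50, 49, 50, 50, 54, 59, 64, 68, 70, 71, 71]
0.8 [-0.75  0.66] [49, 50, 50, 49, 49, 50, 54, 59, 64, 68, 71, 71, 72]
```

```bash

python3 - <<'E'
from h import *
from scipy.ndimage import map_coordinates
imgs=[]
for _ in range(8):
    g=grab_frame("top"); imgs.append(g["color"].astype(float))
C=np.mean(imgs,0); I=C.mean(2); zu=.0798
def prof(a,b,z,ts):
    for t in ts:
        P=lambda p:proj(g,hw((p[0],p[1],z),HT))[0]
        q=P(np.array(a)*(1-t)+np.array(b)*t);A=P(a);B=P(b)
        n=np.array([-(B-A)[1],(B-A)[0]]);n/=np.linalg.norm(n)
        s=np.arange(-4,4.01,.5); c=q[None]+s[:,None]*n
        print(t,q.round(1),n.round(2),map_coordinates(I,[c[:,1],c[:,0]],order=1).round(0).astype(int).tolist())
print("+y edge");prof((-.045,.06),(.045,.06),zu+.006,[.2,.35,.5,.65,.8])
print("-x edge");prof((-.045,.03),(-.045,.06),zu+.006,[.6,.75,.9])
print("+x edge");prof((.045,.03),(.045,.06),zu+.006,[.6,.75,.9])
p=proj(g,hw((0,.046,.06),HT))[0]; print(p, proj(g,hw((0,.046,zu+.006),HT))[0])
x,y=np.round(p).astype(int); print((C[y-5:y+5,x-5:x+6,0]-C[y-5:y+5,x-5:x+6,2]).round(0).astype(int)); print(I[y-5:y+5,x-5:x+6].round(0).astype(int), x-5,y-5)
E
```

```text
+y edge
0.2 [351.3 192.7] [0.97 0.24] [108, 109, 105, 100, 87, 72, 63, 56, 51, 48, 47, 49, 48, 47, 46, 45, 47]
0.35 [352.3 188.7] [0.97 0.24] [109, 110, 107, 102, 91, 75, 64, 57, 52, 47, 45, 45, 45, 44, 43, 44, 46]
0.5 [353.2 184.8] [0.97 0.24] [111, 111, 106, 99, 88, 74, 64, 58, 53, 49, 49, 54, 56, 52, 47, 38, 33]
0.65 [354.2 180.9] [0.97 0.24] [110, 110, 108, 103, 93, 78, 67, 60, 53, 49, 47, 46, 46, 47, 47, 47, 46]
0.8 [355.1 176.9] [0.97 0.24] [115, 113, 109, 103, 95, 81, 69, 62, 55, 49, 45, 46, 46, 46, 47, 46, 44]
-x edge
0.6 [353.6 198.8] [ 0.24 -0.97] [45, 43, 46, 53, 59, 62, 60, 52, 47, 46, 46, 45, 44, 45, 47, 48, 48]
0.75 [352.2 198.5] [ 0.24 -0.97] [32, 27, 32, 38, 52, 64, 62, 58, 50, 42, 42, 43, 43, 44, 45, 47, 46]
0.9 [350.9 198.2] [ 0.24 -0.97] [29, 25, 23, 38, 55, 62, 65, 62, 54, 49, 46, 45, 46, 46, 47, 47, 47]
+x edge
0.6 [359.9 172.6] [ 0.24 -0.97] [47, 46, 45, 43, 42, 39, 36, 34, 35, 36, 47, 57, 57, 54, 51, 47, 43]
0.75 [358.6 172.3] [ 0.24 -0.97] [46, 46, 45, 45, 45, 45, 45, 49, 58, 72, 94, 108, 108, 108, 107, 107, 106]
0.9 [357.3 171.9] [ 0.24 -0.97] [45, 43, 43, 45
[... 256 characters left out ...]
  5]
 [-6 -7 -5  5 23 22 12  4  4  4  4]
 [-7 -6 -6  1 12  6  5  3  4  4  4]
 [-6 -4 -6 -5 -4 -1  3  4  5  4  5]
 [-8 -6 -5 -5 -4  0  2  4  5  3  4]
 [-7 -4 -6 -5 -4 -2  5  5  5  4  4]
 [-4 -6 -3 -6 -5  1  4  4  4  4  5]]
[[101  65  49  46  44  47  47  45  60  72  73]
 [ 88  62  49  50  48  42  44  47  60  67  74]
 [ 65  58  47  50  52  34  39  46  60  71  74]
 [ 69  53  47  59  58  42  44  54  68  73  75]
 [ 67  48  48  47  40  28  47  66  69  75  77]
 [ 63  51  47  43  29  22  50  68  72  75  77]
 [ 51  44  44  45  40  42  58  70  73  77  80]
 [ 56  44  45  45  41  52  63  68  75  76  80]
 [ 49  46  46  41  47  54  66  72  74  77  82]
 [ 50  47  47  40  44  53  66  73  77  81  81]] 352 182
```

```bash

python3 - <<'E'
from h import *
e=readpose(); s=state(); print(s["time"],s["gripper_width"],s["ft_torque"].round(2))
g=grab_frame("scene"); cv2.imwrite("pics/z1.png",g["color"][:,:,::-1])
d=np.abs(g["color"].astype(int)-cv2.imread("pics/scene0.png")[:,:,::-1]).max(2); cv2.imwrite("pics/z1d.png",np.clip(d*3,0,255).astype(np.uint8))
E
```

```text
ee [ 0.5638 -0.1682  0.0657 -0.2232] [0. 0. 0. 0.] [ 0.   0.4 -2.6]
21.5 0.17131425358501784 [-0.01 -0.04 -0.05]
```

View pics/z1.png

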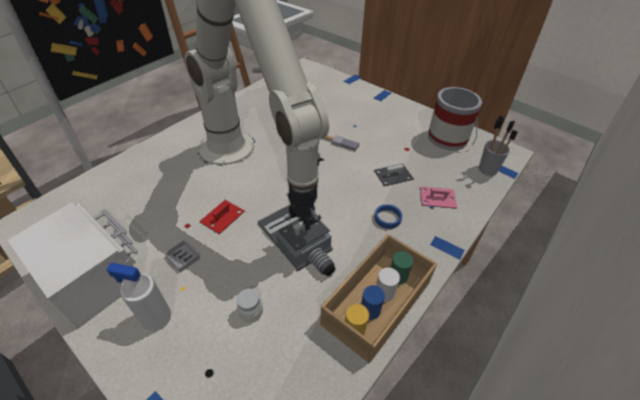

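View pics/z1d.png

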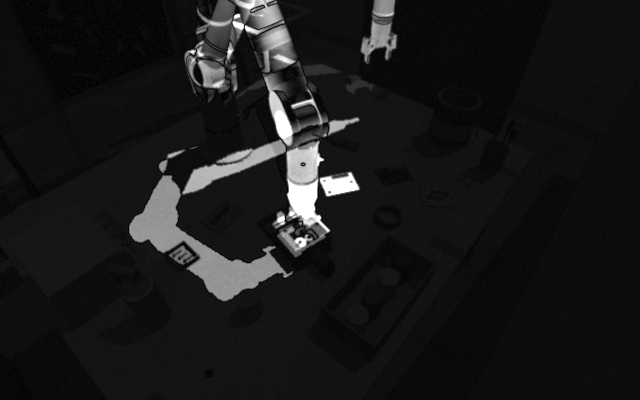

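The difference picture shows changes only at the arm and its shadow, the box, and the spot near (340,184) where the cover used to lie. The cover is steady, so I'm handing in.

```bash
python3 -c "
from bench import *
print(sign_off())"
```

```text
the job is handed in; nothing more can be done
None
```

The selector grip is home against its end stop. The three-hole cover is held level and steady over the box, about 20 mm above the rim. I handed the job in at about 21.5 s, and the hand-in reports no verdict.

- **Selector:** I pushed the grip with shut fingers until it stopped at the position I had worked out for the end stop. The push force then rose from about 3 N to about 12 N with no more movement. The pictures afterwards show the grip at the stop.
- **First pass missed:** my first push went over the top of the grip without touching it. The real fingertips sit about 28 mm higher than the reported tool position; I measured this in the pictures and allowed for it from then on.
- **Cover:** I took the three-hole cover, not the four-hole or red and pink ones, by its bar.
    - **Height and steadiness:** the underside is about 79.7 mm above the table, worked out from how far I lifted it. The arm readings were steady to 0.1 mm, and the wrist shows only the cover's weight.
    - **Centring:** the plate edges in both cameras are within about 1 mm of the ideal position, and the brass of thread 2 showed through its hole from above.
- **A check that disagreed:** in the scene camera the hole centres came out about 2 mm off in x and 0.02 rad in yaw. The plate edges in both cameras did not show this, and the two cameras' x errors had opposite signs, so I made no correction.
- **Rest of the table:** comparing the first and last scene pictures, only the arm, its shadow, the drive box area and the cover's old spot changed.

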